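# Check-weigh the ear defenders and hang them on the rack

### The job

Stand the ear defenders upright on the plate of the bench scale, band on top, set down gently, and let go of them so that the scale can read their weight. Then take them again and hang them by the headband over the bar of the rack, one cup on either side, hanging freely. Leave the other things on the bench where they are.

Things in the scene. Friction and masses are not known exactly. Their poses are not given: they have to be found in the camera images.
- earmuffs: Rigid ear defenders, 0.2-0.3 kg: two grey cups with black cushions on an arched black headband. Frame as if standing: origin midway between the cups at their flat feet, z up to the crown, y cup to cup, x through the loop; front and back alike. 152 (y) x 70 (x) x 176 mm (z). They start lying flat: x up, origin 35 mm above the bench, crown roughly towards the robot, feet away from it.
- cup_a (a point): Centre of one cup of the ear defenders, at y = +58 mm, z = 43 mm in their frame (axes alike). Each cup with its cushion is a rounded block 70 mm (x) x 36 mm (y, from 40 to 76 mm off the middle) x 85 mm (z, feet at 0); 80 mm free between the cups.
- cup_b (a point): Centre of the other cup, at y = -58 mm, z = 43 mm; same size. The band rises from the cups' tops at y = +-64 mm, straight to z = 118 mm, then arches inward; it is 16 mm wide (x) and 6 mm thick.
- crown (a point): Middle of the underside of the black rubber crown pad of the ear defenders, z = 156 mm in their frame (axes alike): it rests on the bar. The pad wraps round the band: 26 mm wide (x), 60 mm long (y), 20 mm high, top at z = 176 mm in the middle, bending down about 6 mm towards its ends; its front and back faces are flat.
- scale: Fixed black bench scale with a flat steel plate 180 (x) x 210 mm (y), its top 60 mm above the bench; a low black display panel 30 mm high reaches 143 mm from the centre on the side of the robot (-x). Origin under the plate's centre on the bench, z up. The plate does not move.
- plate (a point): Centre of the top face of the scale's plate. Axes as scale.
- rack: Fixed steel rack: grey foot plate 200 x 110 x 10 mm, a post 22 mm thick and 200 mm high at x = +90 mm in its frame, and from it a level bar, 24 mm wide and 16 mm high with a flat top 198 mm above the bench, running along -x, roughly towards the robot, to a free end. Origin on the bench under the bar's middle, z up.
- bar_mid (a point): Top of the bar at its middle, 198 mm above the bench. x runs along the bar towards the post; the bar spans x from -80 mm (free end) to +79 mm (post). Its last 10 mm are a black cap, 28 mm wide, 3 mm higher than the bar. The crown pad, bent, sits on the bar's two top edges.
- bowl: Steel bowl, 140 mm wide, 65 mm high; origin at its underside. Leave alone.
- tape_roll: Roll of brown tape lying flat, 90 mm wide, 48 mm high; origin at its underside. Leave alone.
- cutter: Yellow box cutter, 140 mm long, 14 mm high; origin at its underside. Leave alone.
- spray_can: Spray can, 54 mm wide, 160 mm high; origin at its underside. Leave alone.
- dispenser: Blue tape dispenser with a white roll, 160 x 75 mm, 110 mm high; origin at its underside. Leave alone.
- parts_tray: Small aluminium tray 90 x 120 x 35 mm; origin at its underside. Leave alone.
- roll_core: Empty cardboard core standing on end, 44 mm wide, 60 mm high; origin at its underside. Leave alone.

How it is judged:
By the outcome, as a careful person would: the job done as asked, in the order asked, and still so for the second after the job is handed in, with the robot touching nothing.
It also fails if it takes over 61 s, if anything falls off the work surface, if the arm or the gripper's body presses on something with over 40 N, if the wrist force passes 120 N, or if a joint passes its speed limit or range.

### The arm

A 6-joint arm with a two-finger parallel gripper is mounted at the origin on the work surface. World frame = base frame: x ahead of the robot, y to its left, z up, the work surface at z = 0. Lengths are in m, angles in rad, forces in N, time in s.
With the tool pointing down it reaches from about 0.25 to 0.725 m from the base axis. Payload 9.7 kg.
Tool frame: the origin (TCP) lies midway between the tips of the shut fingers; the grasp point (between the pads) lies 19 mm behind it; z points along the fingers, y is the line along which they close (so a half turn about z gives the same grasp; the last joint's range is limited). The gripper opens to 85 mm and grips with 20 to 120 N. Pads are 22 mm wide; open, the fingers measure 114 mm over their backs; the gripper's body (76 mm by 85 mm) begins 54 mm behind the grasp point. The pads swing forward as they close: fully open they stand 13 mm farther back than shut.
Start: joints at [-1.346, 0.087, 0.176, 1.66, 0, 1.571], TCP at [0.123, -0.536, 0.231] pointing down, gripper open.
Joint ranges: [-3.13, 3.13], [-0.85, 1.81], [-1.15, 1.24], [-2.2, 2.28], [-1.44, 1.52], [-3.14, 3.14]. Speed limits (rad/s): [2.22, 2.22, 2.57, 3.14, 3.14, 3.14].

### API

Orientations are given as a unit quaternion [x, y, z, w].
In Python, from station import * gives the robot as it stands.
- The arm moves only by the tool apply_moves, never from a script. Its argument "increments" is a list of rows, each an object of numbers: "tx", "ty", "tz": the shift along the world's x, y, z normalised to -1 to 1, where 1 is 0.25 m; "ax", "ay", "az": the turn, a rotation vector about the world's x, y, z normalised to -1 to 1, where 1 is 45 degrees. In form: [{"tx": .., "ty": .., "tz": .., "ax": .., "ay": .., "az": ..}, ...]. A call has 1 to 12 rows; each row is the pose to reach, as a shift and turn from the pose commanded when the call began; what a row does not reach only later rows make up. A row lasts 1/12 s, in which the tool goes at most 41.7 mm and 7.16 degrees, less where a joint would pass 70% of its speed; a pose out of reach is approached as far as the arm can. A call with a number of a shift or a turn outside -1 to 1 is refused whole. A call with a gripper value outside its range is refused whole. "gripper" is the opening, from 0 (shut) to 1 (fully open), set as the call begins (left out, the last holds). The fingers move at their own pace and stop on an object; "force" is the grip in N (left out, the last holds). Time passes only in rows, so rows that repeat a pose let the fingers close. It gives the time, the measured TCP pose, the force, the opening and the grip force at its end, in the units of the state.
- read_state(): the state, without advancing time (a new reading comes with each control period).
- camera(name): name is "scene" or "top"; returns (picture, depth): 384x512x3 uint8, blue, green, red; 384x512 float32, m along the optical axis (not along the pixel's ray), 0 where there is no reading.
- camera_params(name): a dict with "mtx" (3x3 intrinsics, pixels), "distortion" ([k1, k2, p1, p2, k3] as OpenCV has them; the pictures are not rectified), "rvec" (rotation vector, rad) and "tvec" (3), from world to camera coordinates, as OpenCV has them. Camera axes: x right, y down, z forward; pixel columns grow to the right and rows downward; lengths in m; the calibration is good to about 2 mm. A picture is of the moment at which its call begins. camera_params takes no time and is no camera call.
- sign_off(): hands the job in; it is judged then, once.
Trained networks look in the newest picture that a camera, given by its name, has taken for a name from the list of things; names that differ only in an ending like _2 or _b are one class to them, and where a whole thing is asked for, a point or a joint stands for the part that bears it (a point fixed in the world has none). Each returns a list of dicts, best first, with "score" (0 to 1); they miss things now and then, are a little off and sometimes report something else, mostly with a low value. They report only what shows in the picture. A call takes as long as a camera call.
- spot_in(camera, target): "at" ([x, y, z] in m, in world coordinates, good to about 4 mm: the middle of the surface that is visible of it).
- outline_of(camera, target): "pixels" (384x512 bool, what is visible of it).
- mark_of(camera, target): "at" ([x, y, z] in m, in world coordinates, good to about 4 mm: a listed point, or the origin of a listed thing).
The state is a dict: "time_s": time; "joints": joint angles; "qvel": joint speeds; "joint_efforts": joint torques, N m; "ee_pos": TCP position; "tcp_rot": TCP orientation; "force": force on the tool from outside, world axes, zero at the start; "ft_torque": the same for the moment, N m; "width": opening from 0.0 (shut) to 1.0 (fully open); "grasp_force": force on a finger pad.
Only numpy, scipy, OpenCV 4.12 (cv2) and the standard library are available. Lean on these libraries where they do the work, as an engineer would, in place of code of your own. Each camera call takes 0.05 s, during which the arm holds its last target. There are 200 camera calls.

## Working session

There is one attempt and no reset: what is moved stays moved. The work goes in short steps, Python scripts to look and compute and a tool call to move; the robot and the scene stay as the last step left them, time stands still between calls to the robot, and variables do not carry over. Pictures are saved under pics/ and viewed, at most 10 in all, crops included, and the job is handed in when it is done.

Besides the shell and the picture viewer there is one more tool, called after "Request:" by a JSON object that holds its "api" and its "payload". apply_moves: Moves the arm, as the interface text tells. Its arguments: {"type":"object","properties":{"increments":{"type":"array","items":{"type":"object","properties":{"tx":{"type":"number"},"ty":{"type":"number"},"tz":{"type":"number"},"ax":{"type":"number"},"ay":{"type":"number"},"az":{"type":"number"}}}},"gripper":{"type":"number"},"force":{"type":"number"}},"required":["increments"]}

```bash
mkdir -p pics; ls; python3 - <<'E'
from station import *
import cv2,numpy as np
a,_=camera("scene"); b,_=camera("top")
cv2.imwrite("pics/s1.png",a); cv2.imwrite("pics/t1.png",b)
for cam in("top","scene"):
  for n in ["earmuffs","cup_a","cup_b","crown","scale","plate","rack","bar_mid","bowl","tape_roll","cutter","spray_can","dispenser","parts_tray","roll_core"]:
    print(cam,n,[(np.round(d["at"],3).tolist(),round(d["score"],2)) for d in mark_of(cam,n)[:3]])
print(read_state())
E
```

```text
pics
top earmuffs [([0.629, 0.31, 0.034], 0.68)]
top cup_a [([0.572, 0.264, 0.034], 0.83), ([0.598, 0.373, 0.035], 0.69), ([0.627, 0.31, 0.035], 0.16)]
top cup_b [([0.572, 0.264, 0.034], 0.83), ([0.598, 0.373, 0.035], 0.69), ([0.627, 0.31, 0.035], 0.16)]
top crown [([0.474, 0.342, 0.031], 0.65)]
top scale [([0.608, -0.016, 0.001], 0.67), ([0.734, -0.256, 0.001], 0.65)]
top plate [([0.611, -0.017, 0.062], 0.61)]
top rack [([0.528, -0.288, 0.002], 0.74), ([0.37, 0.067, -0.004], 0.67)]
top bar_mid [([0.526, -0.283, 0.2], 0.77), ([0.808, 0.073, 0.002], 0.68)]
top bowl [([0.808, 0.073, -0.003], 0.77)]
top tape_roll [([0.309, 0.219, -0.002], 0.58)]
top cutter [([0.365, -0.07, -0.003], 0.55)]
top spray_can [([0.736, -0.256, -0.004], 0.74), ([0.789, -0.117, 0.001], 0.69), ([0.527, -0.285, 0.201], 0.6)]
top dispenser [([0.789, -0.119, 0.001], 0.67)]
top parts_tray [([0.285, -0.273, 0.001], 0.93), ([0.789, -0.12, -0.002], 0.63)]
top roll_core [([0.285, -0.272, 0.002], 0.52), ([0.374, 0.069, -0.004], 0.44)]
scene earmuffs [([0.623, 0.308, 0.035], 0.62), ([0.609, -0.014, -0.001], 0.41), ([0.529,
[... 831 characters left out ...]
6, 'joints': array([-1.34597887e+00,  8.68728371e-02,  1.75867681e-01,  1.65978935e+00,
        1.35117670e-05,  1.57080784e+00]), 'qvel': array([ 4.68290295e-05, -6.10725047e-04, -7.51136913e-04, -1.16412200e-03,
        2.24541743e-05, -6.10296162e-04]), 'joint_efforts': array([ 7.84473341e-04, -5.20093882e+01,  4.64858258e+01,  1.63685505e-03,
        1.40091305e-05, -5.22094240e-06]), 'ee_pos': array([ 0.12261184, -0.53614716,  0.23128251]), 'tcp_rot': array([9.93689435e-01, 1.12166427e-01, 6.81544680e-06, 1.47490424e-07]), 'force': array([ 0.36773954, -0.55507712,  0.13409221]), 'ft_torque': array([ 0.00036576, -0.02843148,  0.05070468]), 'grasp_force': 0.0, 'width': 0.9994198969053565}
```

View pics/s1.png

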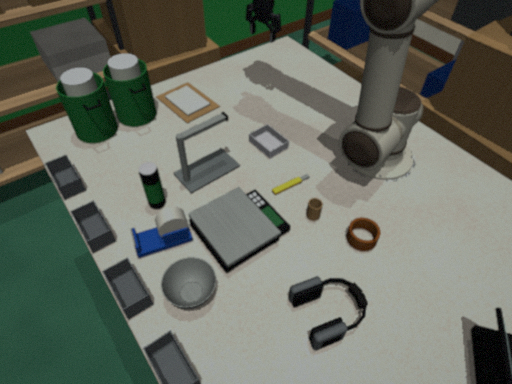

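View pics/t1.png

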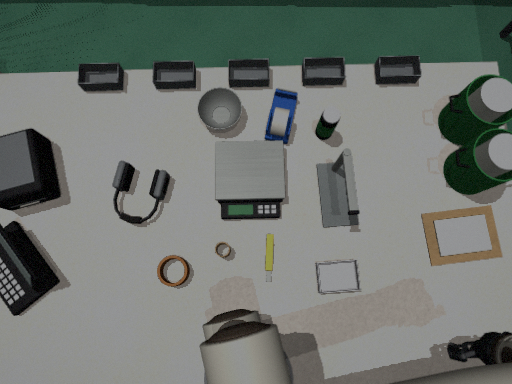

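The scene shows the earmuffs at about (330,310), crown towards the robot. The scale is at (238,228), and the rack's bar at (205,130) is clear above. In the top view the muffs are at (140,190), the scale at (250,175) and the bar at (350,185). Next I refine the crown, the plate and the bar from depth.

```bash
cat > h.py <<'E'
from station import *
import cv2,numpy as np
def cloud(cam):
    img,d=camera(cam); p=camera_params(cam)
    v,u=np.mgrid[0:384,0:512]
    n=cv2.undistortPoints(np.stack([u,v],-1).reshape(-1,1,2).astype(np.float64),np.array(p["mtx"]),np.array(p["distortion"])).reshape(384,512,2)
    R=cv2.Rodrigues(np.array(p["rvec"],float))[0]
    c=np.dstack([n*d[...,None],d]); w=(c-np.array(p["tvec"]).reshape(3))@R
    w[d<=0]=np.nan
    return img,w
def rect(P):
    r=cv2.minAreaRect(P[:,:2].astype(np.float32)*1000); return np.round(r[0],1),np.round(r[1],1),round(r[2],1)
E
python3 - <<'E'
from h import *
for cam in("top","scene"):
    img,w=cloud(cam); x,y,z=w[...,0],w[...,1],w[...,2]
    def sel(x0,x1,y0,y1,z0,z1):
        P=w[(x>x0)&(x<x1)&(y>y0)&(y<y1)&(z>z0)&(z<z1)]; return P
    B=sel(.4,.68,-.36,-.2,.188,.21)
    c=B.mean(0);ev=np.linalg.svd(B[:,:2]-c[:2],full_matrices=False)[2][0]
    print(cam,"bar",len(B),c.round(4),np.degrees(np.arctan2(ev[1],ev[0])).round(1),rect(B))
    P=sel(.48,.74,-.16,.13,.05,.07); print("plate",rect(P),np.median(P[:,2]).round(4))
    E=sel(.42,.72,.2,.45,.015,.09); print("muffs",len(E),rect(E),E.min(0).round(3),E.max(0).round(3))
    for i in range(5):
        pass
    C=sel(.42,.51,.27,.42,.038,.06); print("pad",len(C),rect(C) if len(C) else 0,C.mean(0).round(4))
    cups=sel(.53,.7,.2,.45,.06,.08); print("cups",rect(cups),np.median(cups[:,2]).round(4))
E
```

```text
top bar 637 [ 0.5335 -0.2844  0.1985] -177.1 (array([ 537.2, -286.2]), array([180.7,  27.9]), 2.4)
plate (array([629. , -24.5]), array([222.3, 235.6]), 0.1) 0.0607
muffs 1245 (array([541.8, 327. ]), array([154.7, 173.5]), 75.6) [0.455 0.234 0.016] [0.641 0.402 0.079]
pad 222 (array([482.6, 333.8]), array([126.9,  52.7]), 89.1) [0.475  0.3384 0.0464]
cups (array([585.3, 316.7]), array([152.9,  84.2]), 75.6) 0.0687
scene bar 420 [ 0.5383 -0.2817  0.1958] 2.9 (array([ 537.4, -284.8]), array([181.2,  31.3]), 3.3)
plate (array([628.8, -13.5]), array([217.1, 222.2]), 89.9) 0.0589
muffs 2006 (array([542.9, 328.6]), array([152.7, 175.1]), 75.5) [0.455 0.234 0.015] [0.644 0.399 0.074]
pad 320 (array([482.1, 332.9]), array([123.3,  54.8]), 89.8) [0.4756 0.3385 0.0446]
cups (array([586.2, 316.1]), array([150.2,  84.3]), 75.7) 0.0673
```

Request:
{"api": "apply_moves", "payload": {"increments": [{"tx":0.344,"ty":0.883,"az":0.348},{"tx":0.344,"ty":0.883,"az":0.348},{"tx":0.344,"ty":0.883,"az":0.348},{"tx":0.344,"ty":0.883,"az":0.348},{"tx":0.344,"ty":0.883,"az":0.348},{"tx":0.344,"ty":0.883,"az":0.348},{"tx":0.344,"ty":0.883,"az":0.348}], "gripper": 0.6, "force": 80}}

```text
schema error: expected keys tx, ty, tz, ax, ay, az
```

Request:
{"api": "apply_moves", "payload": {"increments": [{"tx":0.344,"ty":0.883,"az":0.348},{"tx":0.344,"ty":0.883,"az":0.348},{"tx":0.344,"ty":0.883,"az":0.348},{"tx":0.344,"ty":0.883,"az":0.348},{"tx":0.344,"ty":0.883,"az":0.348},{"tx":0.344,"ty":0.883,"az":0.348},{"tx":0.344,"ty":0.883,"az":0.348}]}}

```text
schema error: expected keys tx, ty, tz, ax, ay, az
```

Request:
{"api": "apply_moves", "payload": {"increments": [{"tx":0.344,"ty":0.883,"az":0.348},{"tx":0.344,"ty":0.883,"az":0.348},{"tx":0.344,"ty":0.883,"az":0.348},{"tx":0.344,"ty":0.883,"az":0.348},{"tx":0.344,"ty":0.883,"az":0.348},{"tx":0.344,"ty":0.883,"az":0.348},{"tx":0.344,"ty":0.883,"az":0.348}]}}

```text
schema error: expected keys tx, ty, tz, ax, ay, az
```

Request:
{"api": "apply_moves", "payload": {"increments": [{"tx":0.344,"ty":0.883,"az":0.348},{"tx":0.344,"ty":0.883,"az":0.348},{"tx":0.344,"ty":0.883,"az":0.348},{"tx":0.344,"ty":0.883,"az":0.348},{"tx":0.344,"ty":0.883,"az":0.348},{"tx":0.344,"ty":0.883,"az":0.348},{"tx":0.344,"ty":0.883,"az":0.348},{"tx":0.344,"ty":0.883,"az":0.348},{"tx":0.344,"ty":0.883,"az":0.348}]}}

```text
schema error: expected keys tx, ty, tz, ax, ay, az
```

Request:
{"api": "apply_moves", "payload": {"increments": [{"tx":0.344,"ty":0.883,"tz":0,"ax":0,"ay":0,"az":0.348},{"tx":0.344,"ty":0.883,"tz":0,"ax":0,"ay":0,"az":0.348},{"tx":0.344,"ty":0.883,"tz":0,"ax":0,"ay":0,"az":0.348},{"tx":0.344,"ty":0.883,"tz":0,"ax":0,"ay":0,"az":0.348},{"tx":0.344,"ty":0.883,"tz":0,"ax":0,"ay":0,"az":0.348},{"tx":0.344,"ty":0.883,"tz":0,"ax":0,"ay":0,"az":0.348},{"tx":0.344,"ty":0.883,"tz":0,"ax":0,"ay":0,"az":0.348}], "gripper": 0.6, "force": 80}}

```text
time_s: 2.28
ee_pos: [0.2096, -0.3119, 0.2322]
tcp_rot: [0.969, 0.248, 0.001, 0.0]
force: [-0.6, -0.0, -0.5]
width: 0.598
grasp_force: 0.0
```

Request:
{"api": "apply_moves", "payload": {"increments": [{"tx":0.344,"ty":0.883,"tz":0,"ax":0,"ay":0,"az":0.348},{"tx":0.344,"ty":0.883,"tz":0,"ax":0,"ay":0,"az":0.348},{"tx":0.344,"ty":0.883,"tz":0,"ax":0,"ay":0,"az":0.348},{"tx":0.344,"ty":0.883,"tz":0,"ax":0,"ay":0,"az":0.348},{"tx":0.344,"ty":0.883,"tz":0,"ax":0,"ay":0,"az":0.348},{"tx":0.344,"ty":0.883,"tz":0,"ax":0,"ay":0,"az":0.348},{"tx":0.344,"ty":0.883,"tz":0,"ax":0,"ay":0,"az":0.348}]}}

```text
time_s: 2.87
ee_pos: [0.2959, -0.0908, 0.2315]
tcp_rot: [0.925, 0.379, 0.001, -0.0]
force: [0.3, -0.1, -0.0]
width: 0.597
grasp_force: 0.0
```

Request:
{"api": "apply_moves", "payload": {"increments": [{"tx":0.344,"ty":0.883,"tz":0,"ax":0,"ay":0,"az":0.348},{"tx":0.344,"ty":0.883,"tz":0,"ax":0,"ay":0,"az":0.348},{"tx":0.344,"ty":0.883,"tz":0,"ax":0,"ay":0,"az":0.348},{"tx":0.344,"ty":0.883,"tz":0,"ax":0,"ay":0,"az":0.348},{"tx":0.344,"ty":0.883,"tz":0,"ax":0,"ay":0,"az":0.348},{"tx":0.344,"ty":0.883,"tz":0,"ax":0,"ay":0,"az":0.348},{"tx":0.344,"ty":0.883,"tz":0,"ax":0,"ay":0,"az":0.348}]}}

```text
time_s: 3.45
ee_pos: [0.3821, 0.1295, 0.2303]
tcp_rot: [0.866, 0.501, -0.0, -0.0]
force: [0.9, -0.4, -0.1]
width: 0.603
grasp_force: 0.0
```

Request:
{"api": "apply_moves", "payload": {"increments": [{"tx":0.344,"ty":0.883,"tz":0,"ax":0,"ay":0,"az":0.348},{"tx":0.344,"ty":0.883,"tz":0,"ax":0,"ay":0,"az":0.348},{"tx":0.344,"ty":0.883,"tz":0,"ax":0,"ay":0,"az":0.348},{"tx":0.344,"ty":0.883,"tz":0,"ax":0,"ay":0,"az":0.348},{"tx":0.344,"ty":0.883,"tz":0,"ax":0,"ay":0,"az":0.348},{"tx":0.344,"ty":0.883,"tz":0,"ax":0,"ay":0,"az":0.348},{"tx":0.344,"ty":0.883,"tz":0,"ax":0,"ay":0,"az":0.348},{"tx":0.344,"ty":0.883,"tz":0,"ax":0,"ay":0,"az":0.348},{"tx":0.344,"ty":0.883,"tz":0,"ax":0,"ay":0,"az":0.348}]}}

```text
time_s: 4.2
ee_pos: [0.467, 0.3457, 0.2311]
tcp_rot: [0.791, 0.612, -0.0, 0.0]
force: [-0.2, -0.2, -0.3]
width: 0.601
grasp_force: 0.0
```

Request:
{"api": "apply_moves", "payload": {"increments": [{"tx":0,"ty":0.006,"tz":-0.16,"ax":0,"ay":0,"az":0},{"tx":0,"ty":0.006,"tz":-0.32,"ax":0,"ay":0,"az":0},{"tx":0,"ty":0.006,"tz":-0.48,"ax":0,"ay":0,"az":0},{"tx":0,"ty":0.006,"tz":-0.6,"ax":0,"ay":0,"az":0},{"tx":0,"ty":0.006,"tz":-0.7,"ax":0,"ay":0,"az":0},{"tx":0,"ty":0.006,"tz":-0.78,"ax":0,"ay":0,"az":0},{"tx":0,"ty":0.006,"tz":-0.83,"ax":0,"ay":0,"az":0},{"tx":0,"ty":0.006,"tz":-0.86,"ax":0,"ay":0,"az":0},{"tx":0,"ty":0.006,"tz":-0.86,"ax":0,"ay":0,"az":0},{"tx":0,"ty":0.006,"tz":-0.86,"ax":0,"ay":0,"az":0}]}}

```text
time_s: 5.03
ee_pos: [0.4671, 0.3481, 0.0175]
tcp_rot: [0.791, 0.612, 0.001, 0.0]
force: [1.1, 0.4, 0.5]
width: 0.605
grasp_force: 0.0
```

Request:
{"api": "apply_moves", "payload": {"increments": [{"tx":0,"ty":0,"tz":0,"ax":0,"ay":0,"az":0},{"tx":0,"ty":0,"tz":0,"ax":0,"ay":0,"az":0},{"tx":0,"ty":0,"tz":0,"ax":0,"ay":0,"az":0},{"tx":0,"ty":0,"tz":0,"ax":0,"ay":0,"az":0},{"tx":0,"ty":0,"tz":0,"ax":0,"ay":0,"az":0},{"tx":0,"ty":0,"tz":0,"ax":0,"ay":0,"az":0},{"tx":0,"ty":0,"tz":0,"ax":0,"ay":0,"az":0},{"tx":0,"ty":0,"tz":0,"ax":0,"ay":0,"az":0},{"tx":0,"ty":0,"tz":0,"ax":0,"ay":0,"az":0},{"tx":0,"ty":0,"tz":0,"ax":0,"ay":0,"az":0}], "gripper": 0, "force": 80}}

```text
time_s: 5.87
ee_pos: [0.4671, 0.3487, 0.0173]
tcp_rot: [0.791, 0.612, 0.001, 0.0]
force: [-0.7, -1.0, 6.0]
width: 0.235
grasp_force: 76.1
```

Request:
{"api": "apply_moves", "payload": {"increments": [{"tx":0,"ty":0,"tz":0.04,"ax":0,"ay":0,"az":0},{"tx":0,"ty":0,"tz":0.1,"ax":0,"ay":0,"az":0},{"tx":0,"ty":0,"tz":0.2,"ax":0,"ay":0,"az":0},{"tx":0,"ty":0,"tz":0.3,"ax":0,"ay":0,"az":0},{"tx":0,"ty":0,"tz":0.4,"ax":0,"ay":0,"az":0},{"tx":0,"ty":0,"tz":0.5,"ax":0,"ay":0,"az":0},{"tx":0,"ty":0,"tz":0.6,"ax":0,"ay":0,"az":0},{"tx":0,"ty":0,"tz":0.7,"ax":0,"ay":0,"az":0},{"tx":0,"ty":0,"tz":0.8,"ax":0,"ay":0,"az":0},{"tx":0,"ty":0,"tz":0.9,"ax":0,"ay":0,"az":0},{"tx":0,"ty":0,"tz":0.97,"ax":0,"ay":0,"az":0},{"tx":0,"ty":0,"tz":1,"ax":0,"ay":0,"az":0}]}}

```text
time_s: 6.87
ee_pos: [0.4667, 0.3486, 0.2694]
tcp_rot: [0.791, 0.612, 0.002, -0.0]
force: [0.2, 0.5, -2.0]
width: 0.233
grasp_force: 76.6
```

```bash
python3 - <<'E'
from h import *
a,_=camera("scene"); cv2.imwrite("pics/s2.png",a[150:384,150:512])
print(read_state())
E
```

```text
{'time_s': 6.9167, 'joints': array([6.41412428e-01, 1.83352447e-01, 3.57749681e-01, 1.74191785e+00,
       2.46726302e-04, 2.46480701e+00]), 'qvel': array([ 0.00017778,  0.00070882, -0.06399927, -0.05358382,  0.00011251,
        0.00084665]), 'joint_efforts': array([ 2.91409122e-02, -5.29617405e+01,  4.33654618e+01, -3.09189158e-01,
       -1.59590179e-01,  4.91272403e-04]), 'ee_pos': array([0.46682181, 0.348683  , 0.26933234]), 'tcp_rot': array([ 7.90543118e-01,  6.12404180e-01,  1.63977877e-03, -9.43771375e-05]), 'force': array([-0.33478569,  0.07933591, -1.42902313]), 'ft_torque': array([ 0.03233511,  0.31231354, -0.03091392]), 'grasp_force': 76.61100402474403, 'width': 0.2366207993305377}
```

View pics/s2.png

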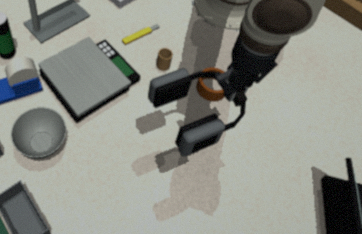

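The muffs are held level at the crown, with the cups at (170,88) and (200,135) in the crop. Now I turn the crown outward on the way to the scale.

Request:
{"api": "apply_moves", "payload": {"increments": [{"tx":0.01,"ty":-0.02,"tz":0.01,"ax":0,"ay":0,"az":0.05},{"tx":0.03,"ty":-0.06,"tz":0.02,"ax":0,"ay":0,"az":0.15},{"tx":0.05,"ty":-0.12,"tz":0.03,"ax":0,"ay":0,"az":0.29},{"tx":0.07,"ty":-0.18,"tz":0.04,"ax":0,"ay":0,"az":0.43},{"tx":0.09,"ty":-0.24,"tz":0.05,"ax":0,"ay":0,"az":0.57},{"tx":0.11,"ty":-0.3,"tz":0.05,"ax":0,"ay":0,"az":0.71},{"tx":0.13,"ty":-0.34,"tz":0.05,"ax":0,"ay":0,"az":0.85},{"tx":0.14,"ty":-0.37,"tz":0.05,"ax":0,"ay":0,"az":1}]}}

```text
time_s: 7.58
ee_pos: [0.5017, 0.2547, 0.2773]
tcp_rot: [0.494, 0.869, -0.001, -0.001]
force: [0.3, 0.3, -1.7]
width: 0.237
grasp_force: 76.7
```

Request:
{"api": "apply_moves", "payload": {"increments": [{"tx":0.02,"ty":-0.06,"tz":0.02,"ax":0,"ay":0,"az":0.14},{"tx":0.04,"ty":-0.12,"tz":0.03,"ax":0,"ay":0,"az":0.28},{"tx":0.07,"ty":-0.18,"tz":0.04,"ax":0,"ay":0,"az":0.42},{"tx":0.09,"ty":-0.24,"tz":0.05,"ax":0,"ay":0,"az":0.56},{"tx":0.11,"ty":-0.3,"tz":0.05,"ax":0,"ay":0,"az":0.7},{"tx":0.13,"ty":-0.34,"tz":0.05,"ax":0,"ay":0,"az":0.85},{"tx":0.14,"ty":-0.37,"tz":0.05,"ax":0,"ay":0,"az":0.95},{"tx":0.14,"ty":-0.37,"tz":0.05,"ax":0,"ay":0,"az":1},{"tx":0.14,"ty":-0.37,"tz":0.05,"ax":0,"ay":0,"az":1}]}}

```text
time_s: 8.33
ee_pos: [0.5365, 0.1627, 0.2899]
tcp_rot: [0.126, 0.992, -0.001, -0.001]
force: [0.2, -0.0, -2.9]
width: 0.234
grasp_force: 76.9
```

```bash
python3 - <<'E'
from h import *
a,_=camera("scene"); cv2.imwrite("pics/s3.png",a[0:384,100:512])
print(read_state()["joints"].round(3))
E
```

```text
[ 0.295  0.147  0.358  1.783 -0.     0.549]
```

View pics/s3.png

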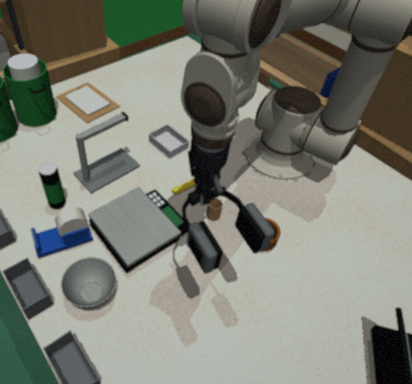

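The wrist stands well above the muffs, whose cups are at (205,245) and (255,228). There is room to finish the turn.

Request:
{"api": "apply_moves", "payload": {"increments": [{"tx":0.02,"ty":-0.06,"tz":0.02,"ax":0,"ay":0,"az":0.07},{"tx":0.04,"ty":-0.12,"tz":0.03,"ax":0,"ay":0,"az":0.2},{"tx":0.07,"ty":-0.18,"tz":0.04,"ax":0,"ay":0,"az":0.35},{"tx":0.09,"ty":-0.24,"tz":0.05,"ax":0,"ay":0,"az":0.5},{"tx":0.11,"ty":-0.3,"tz":0.06,"ax":0,"ay":0,"az":0.65},{"tx":0.13,"ty":-0.34,"tz":0.06,"ax":0,"ay":0,"az":0.8},{"tx":0.13,"ty":-0.36,"tz":0.06,"ax":0,"ay":0,"az":0.95},{"tx":0.13,"ty":-0.36,"tz":0.06,"ax":0,"ay":0,"az":1}]}}

```text
time_s: 9.05
ee_pos: [0.5692, 0.0725, 0.3055]
tcp_rot: [-0.265, 0.964, -0.0, -0.001]
force: [-0.7, 0.3, -2.9]
width: 0.232
grasp_force: 77.3
```

Request:
{"api": "apply_moves", "payload": {"increments": [{"tx":0.02,"ty":-0.06,"tz":0.02,"ax":0,"ay":0,"az":0.14},{"tx":0.04,"ty":-0.12,"tz":0.03,"ax":0,"ay":0,"az":0.28},{"tx":0.07,"ty":-0.18,"tz":0.04,"ax":0,"ay":0,"az":0.42},{"tx":0.09,"ty":-0.24,"tz":0.05,"ax":0,"ay":0,"az":0.56},{"tx":0.11,"ty":-0.3,"tz":0.06,"ax":0,"ay":0,"az":0.7},{"tx":0.13,"ty":-0.36,"tz":0.06,"ax":0,"ay":0,"az":0.85},{"tx":0.13,"ty":-0.36,"tz":0.06,"ax":0,"ay":0,"az":0.95},{"tx":0.13,"ty":-0.36,"tz":0.06,"ax":0,"ay":0,"az":1}]}}

```text
time_s: 9.72
ee_pos: [0.6019, -0.0172, 0.3204]
tcp_rot: [-0.613, 0.79, 0.0, -0.0]
force: [-0.3, 0.9, -1.5]
width: 0.234
grasp_force: 77.5
```

Request:
{"api": "apply_moves", "payload": {"increments": [{"tx":0,"ty":0,"tz":0,"ax":0,"ay":0,"az":0.1},{"tx":0,"ty":0,"tz":0,"ax":0,"ay":0,"az":0.2},{"tx":0,"ty":0,"tz":0,"ax":0,"ay":0,"az":0.3},{"tx":0,"ty":0,"tz":0,"ax":0,"ay":0,"az":0.322},{"tx":0,"ty":0,"tz":0,"ax":0,"ay":0,"az":0.322},{"tx":0,"ty":0,"tz":0,"ax":0,"ay":0,"az":0.322}]}}

```text
time_s: 10.22
ee_pos: [0.6016, -0.0164, 0.321]
tcp_rot: [-0.706, 0.708, 0.0, -0.0]
force: [0.3, -0.2, -2.7]
width: 0.231
grasp_force: 77.5
```

Request:
{"api": "apply_moves", "payload": {"increments": [{"tx":0,"ty":0,"tz":0,"ax":0,"ay":-0.05,"az":0},{"tx":0,"ty":0,"tz":0,"ax":0,"ay":-0.15,"az":0},{"tx":0,"ty":0,"tz":0,"ax":0,"ay":-0.28,"az":0},{"tx":0,"ty":0,"tz":0,"ax":0,"ay":-0.42,"az":0},{"tx":0,"ty":0,"tz":0,"ax":0,"ay":-0.56,"az":0},{"tx":0,"ty":0,"tz":0,"ax":0,"ay":-0.7,"az":0},{"tx":0,"ty":0,"tz":0,"ax":0,"ay":-0.82,"az":0},{"tx":0,"ty":0,"tz":0,"ax":0,"ay":-0.92,"az":0},{"tx":0,"ty":0,"tz":0,"ax":0,"ay":-1,"az":0},{"tx":0,"ty":0,"tz":0,"ax":0,"ay":-1,"az":0}]}}

```text
time_s: 11.05
ee_pos: [0.5994, -0.0165, 0.3185]
tcp_rot: [-0.653, 0.654, -0.27, 0.271]
force: [0.7, 0.8, -2.7]
width: 0.235
grasp_force: 77.5
```

```bash
python3 - <<'E'
from h import *
print(read_state()["joints"].round(3))
E
```

```text
[-0.042 -0.534 -0.409  0.911  0.03  -1.598]
```

Request:
{"api": "apply_moves", "payload": {"increments": [{"tx":0.02,"ty":0,"tz":-0.01,"ax":0,"ay":-0.1,"az":0},{"tx":0.04,"ty":0,"tz":-0.03,"ax":0,"ay":-0.22,"az":0},{"tx":0.06,"ty":0,"tz":-0.05,"ax":0,"ay":-0.34,"az":0},{"tx":0.08,"ty":0,"tz":-0.07,"ax":0,"ay":-0.46,"az":0},{"tx":0.1,"ty":0,"tz":-0.09,"ax":0,"ay":-0.58,"az":0},{"tx":0.12,"ty":0,"tz":-0.1,"ax":0,"ay":-0.7,"az":0},{"tx":0.12,"ty":0,"tz":-0.12,"ax":0,"ay":-0.82,"az":0},{"tx":0.12,"ty":0,"tz":-0.12,"ax":0,"ay":-0.92,"az":0},{"tx":0.12,"ty":0,"tz":-0.12,"ax":0,"ay":-1,"az":0},{"tx":0.12,"ty":0,"tz":-0.12,"ax":0,"ay":-1,"az":0},{"tx":0.12,"ty":0,"tz":-0.12,"ax":0,"ay":-1,"az":0}]}}

```text
time_s: 11.97
ee_pos: [0.6378, -0.0169, 0.2929]
tcp_rot: [-0.502, 0.503, -0.497, 0.498]
force: [0.8, -0.0, -3.4]
width: 0.236
grasp_force: 78.1
```

```bash
python3 - <<'E'
from h import *
a,_=camera("scene"); cv2.imwrite("pics/s4.png",a[0:384,100:512])
s=read_state();print(s["joints"].round(3),s["tcp_rot"].round(4))
from scipy.spatial.transform import Rotation as R
print(R.from_quat(s["tcp_rot"]).as_matrix().round(3))
E
```

```text
[-0.048 -0.733 -1.145 -0.403  0.048 -1.57 ] [-0.5023  0.5026 -0.4973  0.4978]
[[ 0.    -0.01   1.   ]
 [-1.     0.001  0.   ]
 [-0.001 -1.    -0.01 ]]
```

View pics/s4.png

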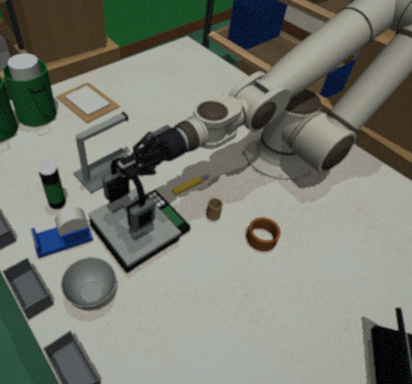

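The muffs hang upright over the plate, with the cups at (118,185) and (140,212). The third joint is near its limit, so I move slightly outward while lowering.

Request:
{"api": "apply_moves", "payload": {"increments": [{"tx":0.03,"ty":0,"tz":0,"ax":0,"ay":0,"az":0},{"tx":0.06,"ty":0,"tz":0,"ax":0,"ay":0,"az":0},{"tx":0.09,"ty":0,"tz":-0.02,"ax":0,"ay":0,"az":0},{"tx":0.09,"ty":0,"tz":-0.06,"ax":0,"ay":0,"az":0},{"tx":0.09,"ty":0,"tz":-0.1,"ax":0,"ay":0,"az":0},{"tx":0.09,"ty":0,"tz":-0.14,"ax":0,"ay":0,"az":0},{"tx":0.09,"ty":0,"tz":-0.17,"ax":0,"ay":0,"az":0},{"tx":0.09,"ty":0,"tz":-0.194,"ax":0,"ay":0,"az":0},{"tx":0.09,"ty":0,"tz":-0.194,"ax":0,"ay":0,"az":0},{"tx":0.09,"ty":0,"tz":-0.194,"ax":0,"ay":0,"az":0}]}}

```text
time_s: 12.85
ee_pos: [0.6617, -0.017, 0.247]
tcp_rot: [0.502, -0.502, 0.498, -0.499]
force: [-0.1, -0.1, -0.8]
width: 0.232
grasp_force: 78.1
```

```bash
python3 - <<'E'
from h import *
from scipy.spatial.transform import Rotation as R
s=read_state();print(s["joints"].round(3),s["ee_pos"],s["force"].round(2)); print(R.from_quat(s["tcp_rot"]).as_matrix().round(3))
for cam in("scene","top"):
    img,w=cloud(cam); x,y,z=w[...,0],w[...,1],w[...,2]
    P=w[(x>.5)&(x<.71)&(y>-.11)&(y<.09)&(z>.068)&(z<.15)]
    print(cam,len(P),P.min(0).round(3),P.max(0).round(3), np.percentile(P[:,2],[1,3,10]).round(3))
    for n in("cup_a","crown","earmuffs"): print(n,[(np.round(d["at"],3).tolist(),round(d["score"],2)) for d in mark_of(cam,n)[:3]])
E
```

```text
[-0.045 -0.52  -1.146 -0.62   0.046 -1.571] [ 0.66171865 -0.01702822  0.24700171] [-0.1  -0.08 -0.76]
[[ 0.    -0.006  1.   ]
 [-1.     0.     0.   ]
 [-0.    -1.    -0.006]]
scene 696 [ 0.61  -0.086  0.083] [0.679 0.062 0.15 ] [0.087 0.089 0.094]
cup_a [([0.644, 0.043, 0.12], 0.81), ([0.645, -0.076, 0.124], 0.76)]
crown []
earmuffs [([0.642, -0.018, 0.084], 0.56)]
top 163 [ 0.549 -0.104  0.068] [0.67 0.07 0.15] [0.068 0.07  0.096]
cup_a [([0.642, -0.076, 0.128], 0.95), ([0.646, 0.042, 0.127], 0.77)]
crown [([0.649, -0.016, 0.237], 0.97)]
earmuffs [([0.646, -0.016, 0.083], 0.68)]
```

Request:
{"api": "apply_moves", "payload": {"increments": [{"tx":0.04,"ty":0,"tz":0,"ax":0,"ay":0,"az":0},{"tx":0.08,"ty":0,"tz":0,"ax":0,"ay":0,"az":0},{"tx":0.08,"ty":0,"tz":-0.01,"ax":0,"ay":0,"az":0},{"tx":0.08,"ty":0,"tz":-0.02,"ax":0,"ay":0,"az":0},{"tx":0.08,"ty":0,"tz":-0.03,"ax":0,"ay":0,"az":0},{"tx":0.08,"ty":0,"tz":-0.036,"ax":0,"ay":0,"az":0},{"tx":0.08,"ty":0,"tz":-0.04,"ax":0,"ay":0,"az":0},{"tx":0.08,"ty":0,"tz":-0.04,"ax":0,"ay":0,"az":0},{"tx":0.08,"ty":0,"tz":-0.04,"ax":0,"ay":0,"az":0}]}}

```text
time_s: 14.0
ee_pos: [0.6812, -0.017, 0.2369]
tcp_rot: [0.501, -0.501, 0.499, -0.499]
force: [0.0, -0.2, -2.7]
width: 0.23
grasp_force: 78.2
```

```bash
python3 - <<'E'
from h import *
from scipy.spatial.transform import Rotation as R
s=read_state();print(s["joints"].round(3),s["ee_pos"],s["force"].round(2)); print(R.from_quat(s["tcp_rot"]).as_matrix().round(3))
for cam in("scene","top"):
    img,w=cloud(cam)
    for n in("cup_a","crown","earmuffs"): print(n,[(np.round(d["at"],3).tolist(),round(d["score"],2)) for d in mark_of(cam,n)[:2]])
E
```

```text
[-0.043 -0.412 -1.11  -0.693  0.043 -1.571] [ 0.68122927 -0.01701962  0.23693711] [ 0.   -0.22 -2.73]
[[ 0.    -0.005  1.   ]
 [-1.    -0.     0.   ]
 [ 0.    -1.    -0.005]]
cup_a [([0.665, -0.074, 0.114], 0.6), ([0.738, -0.251, -0.0], 0.39)]
crown [([0.659, -0.02, 0.229], 0.91)]
earmuffs [([0.664, -0.019, 0.073], 0.67), ([0.665, 0.042, 0.111], 0.47)]
cup_a [([0.664, -0.074, 0.117], 0.98), ([0.663, 0.041, 0.118], 0.93)]
crown [([0.665, -0.016, 0.225], 0.82)]
earmuffs [([0.665, -0.018, 0.07], 0.85), ([0.526, -0.286, -0.0], 0.25)]
```

Request:
{"api": "apply_moves", "payload": {"increments": [{"tx":-0.01,"ty":0,"tz":-0.01,"ax":0,"ay":0,"az":0},{"tx":-0.018,"ty":0,"tz":-0.018,"ax":0,"ay":0,"az":0},{"tx":-0.024,"ty":0,"tz":-0.025,"ax":0,"ay":0,"az":0},{"tx":-0.024,"ty":0,"tz":-0.03,"ax":0,"ay":0,"az":0},{"tx":-0.024,"ty":0,"tz":-0.034,"ax":0,"ay":0,"az":0},{"tx":-0.024,"ty":0,"tz":-0.034,"ax":0,"ay":0,"az":0},{"tx":-0.024,"ty":0,"tz":-0.034,"ax":0,"ay":0,"az":0}]}}

```text
time_s: 14.98
ee_pos: [0.6754, -0.017, 0.2284]
tcp_rot: [0.501, -0.501, 0.499, -0.499]
force: [0.1, -1.4, -1.7]
width: 0.233
grasp_force: 78.2
```

Request:
{"api": "apply_moves", "payload": {"increments": [{"tx":0,"ty":0,"tz":-0.003,"ax":0,"ay":0,"az":0},{"tx":0,"ty":0,"tz":-0.006,"ax":0,"ay":0,"az":0},{"tx":0,"ty":0,"tz":-0.008,"ax":0,"ay":0,"az":0},{"tx":0,"ty":0,"tz":-0.008,"ax":0,"ay":0,"az":0}]}}

```text
time_s: 15.32
ee_pos: [0.6754, -0.0171, 0.2267]
tcp_rot: [0.501, -0.501, 0.499, -0.499]
force: [0.1, -1.0, -1.0]
width: 0.233
grasp_force: 78.2
```

Request:
{"api": "apply_moves", "payload": {"increments": [{"tx":0,"ty":0,"tz":-0.002,"ax":0,"ay":0,"az":0},{"tx":0,"ty":0,"tz":-0.004,"ax":0,"ay":0,"az":0},{"tx":0,"ty":0,"tz":-0.004,"ax":0,"ay":0,"az":0},{"tx":0,"ty":0,"tz":-0.004,"ax":0,"ay":0,"az":0}]}}

```text
time_s: 15.65
ee_pos: [0.6756, -0.0172, 0.2266]
tcp_rot: [0.501, -0.501, 0.499, -0.499]
force: [0.1, -1.6, 3.5]
width: 0.232
grasp_force: 78.7
```

Request:
{"api": "apply_moves", "payload": {"increments": [{"tx":0,"ty":0,"tz":-0.002,"ax":0,"ay":0,"az":0},{"tx":0,"ty":0,"tz":-0.004,"ax":0,"ay":0,"az":0},{"tx":0,"ty":0,"tz":-0.004,"ax":0,"ay":0,"az":0},{"tx":0,"ty":0,"tz":-0.004,"ax":0,"ay":0,"az":0}]}}

```text
time_s: 15.98
ee_pos: [0.6757, -0.0174, 0.2266]
tcp_rot: [-0.5, 0.5, -0.5, 0.499]
force: [-2.1, -3.8, 5.6]
width: 0.233
grasp_force: 79.0
```

Contact is made. I open fully, then pitch the nose down to clear the lower finger backwards out of the loop.

Request:
{"api": "apply_moves", "payload": {"increments": [{"tx":0,"ty":0,"tz":0,"ax":0,"ay":0,"az":0},{"tx":0,"ty":0,"tz":0,"ax":0,"ay":0,"az":0},{"tx":0,"ty":0,"tz":0,"ax":0,"ay":0,"az":0},{"tx":0,"ty":0,"tz":0,"ax":0,"ay":0,"az":0},{"tx":0,"ty":0,"tz":0,"ax":0,"ay":0,"az":0},{"tx":0,"ty":0,"tz":0,"ax":0,"ay":0,"az":0},{"tx":0,"ty":0,"tz":0,"ax":0,"ay":0,"az":0},{"tx":0,"ty":0,"tz":0,"ax":0,"ay":0,"az":0}], "gripper": 1}}

```text
time_s: 16.65
ee_pos: [0.6754, -0.017, 0.2244]
tcp_rot: [0.501, -0.501, 0.499, -0.499]
force: [-0.4, -0.1, -0.6]
width: 1.0
grasp_force: 0.0
```

Request:
{"api": "apply_moves", "payload": {"increments": [{"tx":0,"ty":0,"tz":0,"ax":0,"ay":0.06,"az":0},{"tx":0,"ty":0,"tz":0,"ax":0,"ay":0.16,"az":0},{"tx":0,"ty":0,"tz":0,"ax":0,"ay":0.28,"az":0},{"tx":-0.01,"ty":0,"tz":0,"ax":0,"ay":0.4,"az":0},{"tx":-0.02,"ty":0,"tz":0,"ax":0,"ay":0.52,"az":0},{"tx":-0.04,"ty":0,"tz":0,"ax":0,"ay":0.64,"az":0},{"tx":-0.06,"ty":0,"tz":0,"ax":0,"ay":0.76,"az":0},{"tx":-0.1,"ty":0,"tz":0,"ax":0,"ay":0.76,"az":0},{"tx":-0.16,"ty":0,"tz":0,"ax":0,"ay":0.76,"az":0},{"tx":-0.24,"ty":0,"tz":0,"ax":0,"ay":0.76,"az":0},{"tx":-0.24,"ty":0,"tz":0,"ax":0,"ay":0.76,"az":0}]}}

```text
time_s: 17.57
ee_pos: [0.6137, -0.017, 0.2243]
tcp_rot: [0.626, -0.626, 0.329, -0.329]
force: [-0.3, -0.1, 0.7]
width: 0.995
grasp_force: 0.0
```

```bash
python3 - <<'E'
from h import *
s=read_state();print(s["joints"].round(3))
for cam in("scene","top"):
    img,w=cloud(cam); x,y,z=w[...,0],w[...,1],w[...,2]
    if cam=="scene": cv2.imwrite("pics/s5.png",img[100:300,130:400])
    for n in("cup_a","crown","earmuffs"): print(n,[(np.round(d["at"],3).tolist(),round(d["score"],2)) for d in mark_of(cam,n)[:2]])
    P=w[(x>.58)&(x<.73)&(y>-.12)&(y<.1)&(z>.08)&(z<.15)]; print(len(P),rect(P),P.max(0))
    P=w[(x>.62)&(x<.7)&(y>-.06)&(y<.03)&(z>.22)&(z<.26)]; print(len(P),len(P)and(rect(P),P.mean(0)))
E
```

```text
[-0.045 -0.665 -0.779  0.489  0.037 -1.596]
cup_a [([0.66, -0.072, 0.102], 0.83), ([0.662, 0.04, 0.101], 0.77)]
crown [([0.655, -0.024, 0.217], 0.63)]
earmuffs [([0.651, -0.019, 0.061], 0.74), ([0.658, 0.039, 0.1], 0.5)]
1137 (array([667.3, -33.2]), array([ 93.8, 197.1]), 15.8) [0.7299443  0.06209028 0.14917714]
270 ((array([657.9, -15.7]), array([27.1, 82.4]), 1.2), array([ 0.65932518, -0.01170924,  0.22982377]))
cup_a [([0.658, 0.043, 0.103], 0.72), ([0.791, -0.12, 0.002], 0.72)]
crown [([0.66, -0.018, 0.213], 0.77)]
earmuffs [([0.658, -0.02, 0.058], 0.64), ([0.31, 0.218, -0.0], 0.51)]
642 (array([676.4, -29.5]), array([178.6, 107.7]), 89.7) [0.72996509 0.06003719 0.14975188]
271 ((array([657.8, -16.7]), array([80.6, 27. ]), 89.0), array([ 0.65730633, -0.01778176,  0.23154594]))
```

View pics/s5.png

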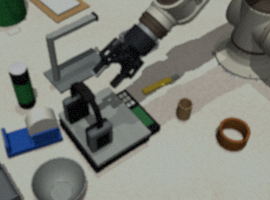

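The muffs stand released on the plate: cups at (75,108) and (98,133), gripper clear at (120,70). Pad centre is (0.658,-0.017). Next I regrasp from above, closing on the front and back faces.

Request:
{"api": "apply_moves", "payload": {"increments": [{"tx":0,"ty":0,"tz":0.1,"ax":0,"ay":0,"az":0},{"tx":0,"ty":0,"tz":0.22,"ax":0,"ay":0,"az":0},{"tx":0,"ty":0,"tz":0.34,"ax":0,"ay":0,"az":0},{"tx":0,"ty":0,"tz":0.45,"ax":0,"ay":0.1,"az":0},{"tx":0,"ty":0,"tz":0.5,"ax":0,"ay":0.25,"az":0},{"tx":0,"ty":0,"tz":0.54,"ax":0,"ay":0.4,"az":0},{"tx":0,"ty":0,"tz":0.54,"ax":0,"ay":0.55,"az":0},{"tx":0,"ty":0,"tz":0.54,"ax":0,"ay":0.7,"az":0},{"tx":0,"ty":0,"tz":0.54,"ax":0,"ay":0.8,"az":0},{"tx":0,"ty":0,"tz":0.54,"ax":0,"ay":0.8,"az":0}], "gripper": 0.7}}

```text
time_s: 18.8
ee_pos: [0.6188, -0.017, 0.3556]
tcp_rot: [0.698, -0.697, 0.116, -0.116]
force: [1.5, 0.0, -0.6]
width: 0.701
grasp_force: 0.0
```

Request:
{"api": "apply_moves", "payload": {"increments": [{"tx":0.06,"ty":0,"tz":0,"ax":0,"ay":0.1,"az":0},{"tx":0.12,"ty":0,"tz":0,"ax":0,"ay":0.22,"az":0},{"tx":0.177,"ty":0,"tz":0,"ax":0,"ay":0.34,"az":0},{"tx":0.177,"ty":0,"tz":0,"ax":0,"ay":0.44,"az":0},{"tx":0.177,"ty":0,"tz":0,"ax":0,"ay":0.44,"az":0},{"tx":0.177,"ty":0,"tz":0,"ax":0,"ay":0.44,"az":0},{"tx":0.177,"ty":0,"tz":0,"ax":0,"ay":0.44,"az":0}]}}

```text
time_s: 19.38
ee_pos: [0.6615, -0.017, 0.3564]
tcp_rot: [0.707, -0.707, -0.002, 0.002]
force: [-0.1, 0.1, -0.5]
width: 0.698
grasp_force: 0.0
```

```bash
python3 - <<'E'
from h import *
from scipy.spatial.transform import Rotation as R
s=read_state();print(s["joints"].round(3),s["ee_pos"]);print(R.from_quat(s["tcp_rot"]).as_matrix().round(3))
E
```

```text
[-0.026  0.545  1.014  2.046  0.    -1.597] [ 0.66154136 -0.01701867  0.35638383]
[[ 0.    -1.    -0.006]
 [-1.    -0.     0.   ]
 [-0.     0.006 -1.   ]]
```

Request:
{"api": "apply_moves", "payload": {"increments": [{"tx":-0.014,"ty":0,"tz":-0.1,"ax":0,"ay":-0.008,"az":0},{"tx":-0.014,"ty":0,"tz":-0.2,"ax":0,"ay":-0.008,"az":0},{"tx":-0.014,"ty":0,"tz":-0.3,"ax":0,"ay":-0.008,"az":0},{"tx":-0.014,"ty":0,"tz":-0.4,"ax":0,"ay":-0.008,"az":0},{"tx":-0.014,"ty":0,"tz":-0.47,"ax":0,"ay":-0.008,"az":0},{"tx":-0.014,"ty":0,"tz":-0.52,"ax":0,"ay":-0.008,"az":0},{"tx":-0.014,"ty":0,"tz":-0.54,"ax":0,"ay":-0.008,"az":0},{"tx":-0.014,"ty":0,"tz":-0.54,"ax":0,"ay":-0.008,"az":0},{"tx":-0.014,"ty":0,"tz":-0.54,"ax":0,"ay":-0.008,"az":0}]}}

```text
time_s: 20.13
ee_pos: [0.6554, -0.017, 0.2266]
tcp_rot: [0.707, -0.707, 0.002, -0.002]
force: [-0.3, -0.8, 0.5]
width: 0.701
grasp_force: 0.0
```

Request:
{"api": "apply_moves", "payload": {"increments": [{"tx":0,"ty":0,"tz":0,"ax":0,"ay":0,"az":0},{"tx":0,"ty":0,"tz":0,"ax":0,"ay":0,"az":0},{"tx":0,"ty":0,"tz":0,"ax":0,"ay":0,"az":0},{"tx":0,"ty":0,"tz":0,"ax":0,"ay":0,"az":0},{"tx":0,"ty":0,"tz":0,"ax":0,"ay":0,"az":0},{"tx":0,"ty":0,"tz":0,"ax":0,"ay":0,"az":0},{"tx":0,"ty":0,"tz":0,"ax":0,"ay":0,"az":0},{"tx":0,"ty":0,"tz":0,"ax":0,"ay":0,"az":0},{"tx":0,"ty":0,"tz":0,"ax":0,"ay":0,"az":0},{"tx":0,"ty":0,"tz":0,"ax":0,"ay":0,"az":0}], "gripper": 0, "force": 60}}

```text
time_s: 20.97
ee_pos: [0.6568, -0.017, 0.2257]
tcp_rot: [0.707, -0.707, 0.001, -0.001]
force: [0.1, -0.4, 6.5]
width: 0.282
grasp_force: 59.7
```

The opening reads 24 mm rather than 26, so it may be gripping only the rounded top edge. I reopen and go lower.

Request:
{"api": "apply_moves", "payload": {"increments": [{"tx":0,"ty":0,"tz":0,"ax":0,"ay":0,"az":0},{"tx":0,"ty":0,"tz":0,"ax":0,"ay":0,"az":0},{"tx":0,"ty":0,"tz":0,"ax":0,"ay":0,"az":0},{"tx":0.006,"ty":0,"tz":-0.01,"ax":0,"ay":0,"az":0},{"tx":0.006,"ty":0,"tz":-0.02,"ax":0,"ay":0,"az":0},{"tx":0.006,"ty":0,"tz":-0.026,"ax":0,"ay":0,"az":0},{"tx":0.006,"ty":0,"tz":-0.026,"ax":0,"ay":0,"az":0},{"tx":0.006,"ty":0,"tz":-0.026,"ax":0,"ay":0,"az":0}], "gripper": 0.6}}

```text
time_s: 21.63
ee_pos: [0.6575, -0.017, 0.2177]
tcp_rot: [0.707, -0.707, 0.0, -0.0]
force: [-0.2, 0.7, -0.2]
width: 0.602
grasp_force: 0.0
```

```bash
python3 - <<'E'
from h import *
s=read_state();print(s["ee_pos"],s["force"],s["width"])
for cam in("scene","top"):
    img,w=cloud(cam)
    print([(np.round(d["at"],3).tolist(),round(d["score"],2)) for n in ("crown","earmuffs","cup_a") for d in mark_of(cam,n)[:2]])
    if cam=="scene": cv2.imwrite("pics/s6.png",cv2.resize(img[120:300,150:350],None,fx=3,fy=3))
E
```

```text
[ 0.65750542 -0.01699765  0.21767177] [-0.20916489  0.6857195  -0.21687592] 0.6018175856086067
[([0.654, -0.02, 0.218], 0.62), ([0.656, -0.017, 0.061], 0.66), ([0.66, 0.04, 0.098], 0.58), ([0.658, -0.078, 0.103], 0.57)]
[]
```

View pics/s6.png

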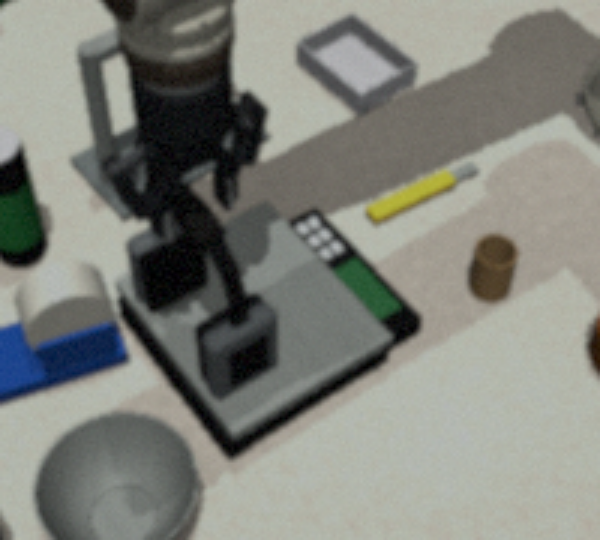

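The muffs are still upright on the plate, the gripper straddling the crown pad at (195,200). I close here.

Request:
{"api": "apply_moves", "payload": {"increments": [{"tx":0,"ty":0,"tz":0.006,"ax":0,"ay":0,"az":0},{"tx":0,"ty":0,"tz":0.006,"ax":0,"ay":0,"az":0},{"tx":0,"ty":0,"tz":0.006,"ax":0,"ay":0,"az":0},{"tx":0,"ty":0,"tz":0.006,"ax":0,"ay":0,"az":0},{"tx":0,"ty":0,"tz":0.006,"ax":0,"ay":0,"az":0},{"tx":0,"ty":0,"tz":0.006,"ax":0,"ay":0,"az":0},{"tx":0,"ty":0,"tz":0.006,"ax":0,"ay":0,"az":0},{"tx":0,"ty":0,"tz":0.006,"ax":0,"ay":0,"az":0}], "gripper": 0, "force": 60}}

```text
time_s: 22.7
ee_pos: [0.6579, -0.017, 0.2201]
tcp_rot: [0.707, -0.707, 0.001, -0.001]
force: [2.0, 0.3, 5.2]
width: 0.285
grasp_force: 60.6
```

Request:
{"api": "apply_moves", "payload": {"increments": [{"tx":0,"ty":0,"tz":0.03,"ax":0,"ay":0,"az":0},{"tx":0,"ty":0,"tz":0.1,"ax":0,"ay":0,"az":0},{"tx":0,"ty":0,"tz":0.2,"ax":0,"ay":0,"az":0},{"tx":-0.04,"ty":0,"tz":0.32,"ax":0,"ay":0,"az":0},{"tx":-0.1,"ty":-0.04,"tz":0.42,"ax":0,"ay":0,"az":0},{"tx":-0.16,"ty":-0.1,"tz":0.52,"ax":0,"ay":0,"az":0},{"tx":-0.2,"ty":-0.18,"tz":0.6,"ax":0,"ay":0,"az":0},{"tx":-0.24,"ty":-0.26,"tz":0.66,"ax":0,"ay":0,"az":0},{"tx":-0.26,"ty":-0.34,"tz":0.7,"ax":0,"ay":0,"az":0},{"tx":-0.26,"ty":-0.4,"tz":0.7,"ax":0,"ay":0,"az":0},{"tx":-0.26,"ty":-0.4,"tz":0.7,"ax":0,"ay":0,"az":0}]}}

```text
time_s: 23.62
ee_pos: [0.5927, -0.1196, 0.3941]
tcp_rot: [-0.706, 0.708, -0.0, 0.0]
force: [1.0, 0.4, -3.3]
width: 0.29
grasp_force: 59.8
```

Request:
{"api": "apply_moves", "payload": {"increments": [{"tx":-0.03,"ty":-0.06,"tz":0,"ax":0,"ay":0,"az":0.01},{"tx":-0.06,"ty":-0.14,"tz":0,"ax":0,"ay":0,"az":0.02},{"tx":-0.1,"ty":-0.24,"tz":0,"ax":0,"ay":0,"az":0.03},{"tx":-0.14,"ty":-0.34,"tz":0,"ax":0,"ay":0,"az":0.04},{"tx":-0.18,"ty":-0.44,"tz":0,"ax":0,"ay":0,"az":0.05},{"tx":-0.22,"ty":-0.54,"tz":0,"ax":0,"ay":0,"az":0.064},{"tx":-0.25,"ty":-0.62,"tz":0,"ax":0,"ay":0,"az":0.064},{"tx":-0.264,"ty":-0.67,"tz":0,"ax":0,"ay":0,"az":0.064},{"tx":-0.264,"ty":-0.67,"tz":0,"ax":0,"ay":0,"az":0.064},{"tx":-0.264,"ty":-0.67,"tz":0,"ax":0,"ay":0,"az":0.064},{"tx":-0.264,"ty":-0.67,"tz":0,"ax":0,"ay":0,"az":0.064}]}}

```text
time_s: 24.53
ee_pos: [0.5272, -0.2837, 0.3939]
tcp_rot: [0.725, -0.689, -0.0, -0.001]
force: [-0.2, -0.1, -2.1]
width: 0.288
grasp_force: 59.8
```

```bash
python3 - <<'E'
from h import *
from scipy.spatial.transform import Rotation as R
s=read_state();print(s["joints"].round(3),s["ee_pos"]);print(R.from_quat(s["tcp_rot"]).as_matrix().round(3))
for cam in("scene","top"):
    img,w=cloud(cam); x,y,z=w[...,0],w[...,1],w[...,2]
    for n in ("crown","earmuffs","cup_a"): print(n,[(np.round(d["at"],3).tolist(),round(d["score"],2)) for d in mark_of(cam,n)[:2]])
    P=w[(x>.4)&(x<.68)&(y>-.4)&(y<-.17)&(z>.188)&(z<.208)]
    c=np.median(P,0);print("bar",len(P),c)
    if cam=="scene": cv2.imwrite("pics/s7.png",cv2.resize(img[0:240,130:400],None,fx=2,fy=2))
E
```

```text
[-4.940e-01  3.810e-01  8.640e-01  2.054e+00  1.000e-03 -2.116e+00] [ 0.52721066 -0.28368677  0.39385415]
[[ 0.051 -0.999  0.001]
 [-0.999 -0.051  0.001]
 [-0.001 -0.001 -1.   ]]
crown [([0.607, -0.016, -0.002], 0.63), ([0.524, -0.288, 0.392], 0.61)]
earmuffs [([0.524, -0.283, 0.238], 0.67)]
cup_a [([0.528, -0.226, 0.275], 0.58)]
bar 237 [ 0.57864416 -0.27723645  0.19660133]
crown [([0.528, -0.284, 0.386], 0.93)]
earmuffs [([0.529, -0.28, 0.234], 0.9)]
cup_a [([0.523, -0.227, 0.278], 0.58)]
bar 208 [ 0.59431647 -0.28000809  0.19896548]
```

View pics/s7.png

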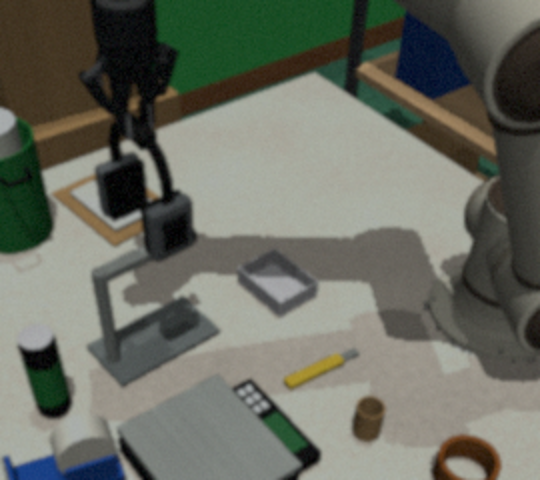

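The muffs hang centred over the bar, cups at (122,185) and (170,225), the bar at (140,262). I lower them now.

Request:
{"api": "apply_moves", "payload": {"increments": [{"tx":0,"ty":0,"tz":-0.04,"ax":0,"ay":0,"az":0},{"tx":0,"ty":0,"tz":-0.11,"ax":0,"ay":0,"az":0},{"tx":0,"ty":0,"tz":-0.19,"ax":0,"ay":0,"az":0},{"tx":0,"ty":0,"tz":-0.27,"ax":0,"ay":0,"az":0},{"tx":0,"ty":0,"tz":-0.35,"ax":0,"ay":0,"az":0},{"tx":0,"ty":0,"tz":-0.43,"ax":0,"ay":0,"az":0},{"tx":0,"ty":0,"tz":-0.51,"ax":0,"ay":0,"az":0},{"tx":0,"ty":0,"tz":-0.58,"ax":0,"ay":0,"az":0},{"tx":0,"ty":0,"tz":-0.64,"ax":0,"ay":0,"az":0},{"tx":0,"ty":0,"tz":-0.69,"ax":0,"ay":0,"az":0},{"tx":0,"ty":0,"tz":-0.72,"ax":0,"ay":0,"az":0},{"tx":0,"ty":0,"tz":-0.735,"ax":0,"ay":0,"az":0}]}}

```text
time_s: 25.93
ee_pos: [0.5263, -0.2843, 0.2096]
tcp_rot: [0.725, -0.689, -0.0, -0.0]
force: [-0.3, 0.1, -2.1]
width: 0.287
grasp_force: 59.8
```

Request:
{"api": "apply_moves", "payload": {"increments": [{"tx":0,"ty":0,"tz":0,"ax":0,"ay":0,"az":0},{"tx":0,"ty":0,"tz":-0.003,"ax":0,"ay":0,"az":0},{"tx":0,"ty":0,"tz":-0.006,"ax":0,"ay":0,"az":0},{"tx":0,"ty":0,"tz":-0.01,"ax":0,"ay":0,"az":0},{"tx":0,"ty":0,"tz":-0.014,"ax":0,"ay":0,"az":0},{"tx":0,"ty":0,"tz":-0.014,"ax":0,"ay":0,"az":0},{"tx":0,"ty":0,"tz":-0.014,"ax":0,"ay":0,"az":0}]}}

```text
time_s: 26.52
ee_pos: [0.5266, -0.2845, 0.2073]
tcp_rot: [0.725, -0.689, 0.0, -0.001]
force: [0.2, -0.7, -2.4]
width: 0.287
grasp_force: 59.8
```

Request:
{"api": "apply_moves", "payload": {"increments": [{"tx":0,"ty":0,"tz":-0.003,"ax":0,"ay":0,"az":0},{"tx":0,"ty":0,"tz":-0.006,"ax":0,"ay":0,"az":0},{"tx":0,"ty":0,"tz":-0.01,"ax":0,"ay":0,"az":0},{"tx":0,"ty":0,"tz":-0.01,"ax":0,"ay":0,"az":0},{"tx":0,"ty":0,"tz":-0.01,"ax":0,"ay":0,"az":0}]}}

```text
time_s: 26.93
ee_pos: [0.5266, -0.2845, 0.2047]
tcp_rot: [0.725, -0.689, 0.0, -0.001]
force: [-0.5, -0.1, -1.3]
width: 0.284
grasp_force: 60.0
```

Request:
{"api": "apply_moves", "payload": {"increments": [{"tx":0,"ty":0,"tz":-0.003,"ax":0,"ay":0,"az":0},{"tx":0,"ty":0,"tz":-0.006,"ax":0,"ay":0,"az":0},{"tx":0,"ty":0,"tz":-0.006,"ax":0,"ay":0,"az":0},{"tx":0,"ty":0,"tz":-0.006,"ax":0,"ay":0,"az":0}]}}

```text
time_s: 27.27
ee_pos: [0.5267, -0.2845, 0.2044]
tcp_rot: [0.725, -0.689, 0.001, -0.001]
force: [-2.3, 1.0, 5.7]
width: 0.286
grasp_force: 60.8
```

Request:
{"api": "apply_moves", "payload": {"increments": [{"tx":0,"ty":0,"tz":0,"ax":0,"ay":0,"az":0},{"tx":0,"ty":0,"tz":0,"ax":0,"ay":0,"az":0},{"tx":0,"ty":0,"tz":0,"ax":0,"ay":0,"az":0},{"tx":0,"ty":0,"tz":0,"ax":0,"ay":0,"az":0},{"tx":0,"ty":0,"tz":0,"ax":0,"ay":0,"az":0},{"tx":0,"ty":0,"tz":0.02,"ax":0,"ay":0,"az":0},{"tx":0,"ty":0,"tz":0.06,"ax":0,"ay":0,"az":0},{"tx":0,"ty":0,"tz":0.14,"ax":0,"ay":0,"az":0},{"tx":0,"ty":0,"tz":0.26,"ax":0,"ay":0,"az":0},{"tx":0,"ty":0,"tz":0.4,"ax":0,"ay":0,"az":0},{"tx":0,"ty":0,"tz":0.5,"ax":0,"ay":0,"az":0},{"tx":0,"ty":0,"tz":0.5,"ax":0,"ay":0,"az":0}], "gripper": 0.7}}

```text
time_s: 28.27
ee_pos: [0.527, -0.2847, 0.335]
tcp_rot: [0.725, -0.689, 0.004, -0.002]
force: [0.1, -0.1, 0.2]
width: 0.699
grasp_force: 0.0
```

```bash
python3 - <<'E'
from h import *
for cam in("scene","top"):
    img,w=cloud(cam)
    for n in ("crown","earmuffs","cup_a"): print(n,[(np.round(d["at"],3).tolist(),round(d["score"],2)) for d in mark_of(cam,n)[:2]])
    if cam=="scene": cv2.imwrite("pics/s8.png",cv2.resize(img[0:240,130:400],None,fx=2,fy=2))
print(read_state()["force"])
E
```

```text
crown [([0.527, -0.289, 0.204], 0.72)]
earmuffs [([0.526, -0.285, 0.047], 0.66), ([0.607, -0.016, 0.058], 0.65)]
cup_a [([0.526, -0.225, 0.084], 0.7), ([0.532, -0.342, 0.088], 0.61)]
crown [([0.526, -0.287, 0.197], 0.95)]
earmuffs [([0.53, -0.284, 0.043], 0.76)]
cup_a [([0.525, -0.231, 0.089], 0.84)]
[ 0.27198509  0.00651429 -0.25113703]
```

View pics/s8.png

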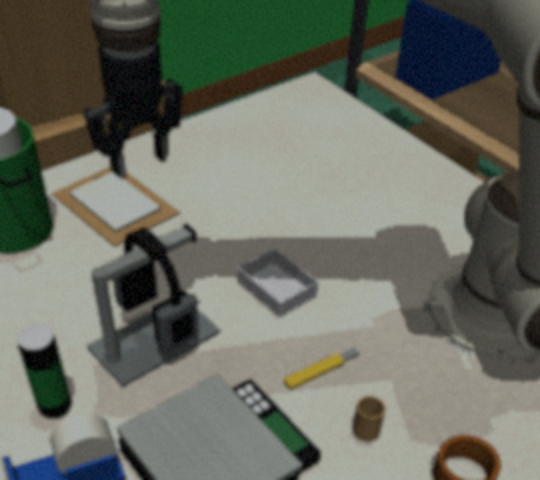

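The muffs hang freely over the bar, crown at (150,240) and one cup on either side at (137,288) and (175,322). The gripper is clear above and the other things look untouched.

```bash
python3 -c "
from station import *
print(sign_off())"
```

```text
the job is handed in; nothing more can be done
None
```

The ear defenders stood released on the scale for about 5 s, then were hung freely over the rack bar, one cup on either side; the job is handed in at about 28 s, with nothing else moved as far as the last picture shows.

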